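Clamp the clock rim at the fourth click and hold

ROBOT

A 6-joint arm with a two-finger parallel gripper is mounted at the origin on the work surface. World frame = base frame: x ahead of the robot, y to its left, z up, the work surface at z = 0. Lengths are in m, angles in degrees, forces in N, time in s.
With the tool pointing down it reaches from about 0.35 to 0.775 m from the base axis. Payload 5.5 kg.
Tool frame: the origin (TCP) lies between the finger pads; the fingertips stand 22 mm ahead of it and the grasp point (between the pads) lies 3 mm ahead of it; z points along the fingers, x is the direction in which the jaws open and shut, and the axes are right-handed (so a half turn about z gives the same grasp; the last joint's range is limited). The gripper opens to 85 mm and grips with 20 to 120 N. Pads are 22 mm wide; open, the fingers measure 114 mm over their backs; the gripper's body (76 mm by 85 mm) begins 54 mm behind the grasp point. The pads swing forward as they close: fully open they stand 13 mm farther back than shut.
Start: joints at [56.173, 17.945, 2.641, 74.691, 0, 82.002], TCP at [0.251, 0.518, 0.229] pointing down, gripper open.
Joint ranges: [-158.12, 158.12], [-49.38, 96.58], [-58.88, 72.47], [-126.05, 133.96], [-84.25, 85.87], [-180, 180]. Speed limits (degrees/s): [147.25, 147.25, 180, 180, 180, 180].

INTERFACE

Orientations are given as [roll, pitch, yaw] about the fixed x, y, z axes, in that order (R = Rz(yaw) Ry(pitch) Rx(roll)).
In Python, from rig import bot gives the robot as it stands.
- The arm moves only by the tool play_rows, never from a script. Its arguments are lists of equal length, an entry for each row: "offset": the shift along the tool's x, y, z in mm, a list of three; "spin": the turn about the tool's z in rad. In form: {"offset": [[dx, dy, dz], ...], "spin": [spin, ...]}. A call has 1 to 12 rows; each row is the pose to reach, as a shift and turn from the pose commanded when the call began, along the tool's axes at that moment; what a row does not reach only later rows make up. A row lasts 1/12 s, in which the tool goes at most 41.7 mm and 7.16 degrees, less where a joint would pass 70% of its speed; a pose out of reach is approached as far as the arm can. A call with a gripper value outside its range is refused whole. "claw" is the closure, from -1 (fully open) to 1 (shut), set as the call begins (left out, the last holds). The fingers move at their own pace and stop on an object; the grip force is fixed at half the most. Time passes only in rows, so rows that repeat a pose let the fingers close. It gives the time, the measured TCP pose, the force and the opening at its end, in the units of the state.
- bot.read_state(): the state, without advancing time (a new reading comes with each control period).
- bot.capture(name): name is "side" or "top" or "wrist"; returns a dict with "img" (420x560x3 uint8, blue, green, red), "fx", "fy", "cx", "cy" (pixels), "xyz" and "rotation" of the camera in the world; the wrist camera has in their place "tool_from_camera" (4x4, takes a point from camera to tool coordinates, whose origin is the TCP and whose axes are the tool frame's). Camera axes: x right, y down, z forward; pixel columns grow to the right and rows downward; lengths in m; the calibration is good to about 2 mm. A picture is of the moment at which its call begins: read the wrist's pose just before it. There is no depth.
- bot.close_job(): hands the job in, once; it reports no verdict.
The state is a dict: "time_s": time; "q": joint angles; "joint_vel": joint speeds; "joint_torque": joint torques, N m; "tool_pos": TCP position; "tool_rot": TCP orientation; "ft_force": force on the tool from outside, world axes, zero at the start; "wrist_torque": the same for the moment, N m; "finger_gap": finger opening in m.
Only numpy, scipy, OpenCV 4.12 (cv2) and the standard library are available. Lean on these libraries where they do the work, as an engineer would, in place of code of your own. Each camera call takes 0.05 s, during which the arm holds its last target.

TASK

The ratchet clamp that will hold this clock's rim while the glue grabs was left part-way wound: press its spring pedal right down to the stop so that the lever runs fully back, and let the pedal up again. Then take the lever by its upright post and wind it exactly four clicks, never as far as a fifth or the rim cracks, and finish while still holding the post there in the gripper: do not let go at the end. Leave the other things on the desk where they are.

Things in the scene. Friction and masses are not known exactly. Their poses are not given: they have to be found in the camera images.
- clamp: Ratchet clamp fixed to the desk, grey base 390 x 150 mm, 12 mm thick; a round 160 mm clock lies face up at its far end. Origin: on the desk under the lever's upright axis. x points from that axis to the clock (its centre at 205 mm, its top 44 mm high), y from the axis to the pedal, z up. Stands at another place and yaw (within 0.35 rad) each time.
- lever (a joint): Angle of the ratchet lever, rad: 0 at its fully-back stop, growing anticlockwise seen from above (post moves away from the pedal's side). The pawl drops (clicks) at 0.20, 0.40, 0.60, 0.80 ... 1.40 and stops it going back. Let go between clicks, it springs back to the last click. With the pedal down it runs back to 0 by itself. Starts one to three clicks up.
- pivot (a point): Point on the lever's upright axis, 28 mm above the desk, at the middle of the 106 mm toothed disc. Feel of the clicks: from each click the push needed at the post rises, is greatest (7 to 10 N) 0.10 to 0.14 rad on, then falls away as the pawl drops. Return spring: 2 to 3 N at the post. The jaw beside the clock is geared to the lever and meets the rim at the fourth click.
- lever_post (a point): Centre of the top of the lever's post: plain upright bare-metal cylinder, 18 mm diameter, top 95 mm above the desk, free to grip over its upper 60 mm; moves with the lever, 110 mm from its axis. At lever 0 it lies 0.70 rad from the clamp's -x axis towards +y, at 0.70 straight along -x. Only the flat arm and disc, under 35 mm high, stand in its sweep.
- pedal (a joint): Angle of the spring release pedal, rad: 0 up (pawl in the teeth), 0.32 fully down on its stop (pawl lifted clear of the teeth). It twitches up to about 0.08 as the lever passes a tooth. It springs up when let go.
- pedal_pad (a point): Middle of the top of the pedal's ribbed steel plate (56 x 46 mm), about 50 mm above the desk when up. Hinged on a level axis along the clamp's x, 65 mm nearer the lever's axis than this point; pressed here, the point goes down 20 mm to the stop. About 5 N starts it, about 10 N takes it to the stop.
- glue: Bystander: white glue bottle, 36 mm diameter, 85 mm tall, near the pedal and clock. Origin: centre of its underside.
- bead_jar: Bystander: jar of beads with a steel lid, 56 mm diameter, 55 mm tall, on the other side of the clamp from the pedal. Origin: centre of its underside.
- pliers: Bystander: pliers lying flat, 150 mm long, 13 mm high. Origin: under its middle; x axis to the jaws' tip.
- calculator: Bystander: desk calculator 150 x 100 x 25 mm. Origin: centre of its underside.
- flask: Bystander: insulated drinking flask, 74 mm diameter, 228 mm tall. Origin: centre of its underside.
- tape: Bystander: roll of tape lying flat, 96 mm diameter, 24 mm high. Origin: centre of its underside.
- stapler: Bystander: stapler 140 x 36 x 46 mm. Origin: centre of its underside.

How it is judged (in metres and radians):
On the way, in this order (a step that is already met when the one before it is completed fails the run):
1. the gripper holds the pedal down on its stop and the lever has run fully back (value of joint pedal above 0.285 rad and contact force between the fingers and pedal above 1 N and value of joint lever below 0.05 rad), for 0.1 s.
2. the pedal is up again and the pawl is back in the teeth, with the lever not yet wound (value of joint pedal below 0.06 rad and contact force between each of the arm, the fingers and pedal below 0.5 N and value of joint lever below 0.15 rad), for 0.1 s.
At the end, for the whole second after the job is handed in: The lever is at rest on its fourth click (joint between 0.76 and 0.92 rad: four clicks passed, the fifth not), the gripper's fingers hold the post with more than 1.5 N, within 60 mm of its top, the pedal is up (under 0.1 rad) and not touched (value of joint lever between 0.76 and 0.92 rad and velocity of joint lever between -0.05 and 0.05 rad/s and contact force between the fingers and lever above 1.5 N and value of joint pedal below 0.1 rad and contact force between the fingers and pedal below 0.5 N and distance between the grasp point and lever_post below 0.06 m); the arm keeps its last pose, push and grip.
It fails at once if the lever is wound to a fifth click (value of joint lever above 0.97 rad).
It fails at once if a bystander on the desk is shifted by more than 30 mm or knocked over (distance of any of glue, bead_jar, pliers, calculator, flask, tape, stapler from where it was at the start of the episode above 0.03 m or angle between any of glue, bead_jar, pliers, calculator, flask, tape, stapler's own z axis and vertical above 0.5 rad).
It also fails if it takes over 48 s, if anything falls off the work surface, if the arm or the gripper's body presses on something with over 40 N, if the wrist force passes 120 N, or if a joint passes its speed limit or range.

## Working session

There is one attempt and no reset: what is moved stays moved. The work goes in short steps, Python scripts to look and compute and a tool call to move; the robot and the scene stay as the last step left them, time stands still between calls to the robot, and variables do not carry over. Pictures are saved under pics/ and viewed, and the job is handed in when it is done.

Besides the shell and the picture viewer there is one more tool, called after ">>>" as name([rows], argument=value, ...), one row to a line, values as JSON. play_rows: Moves the arm, as the interface text tells. Its arguments: {"type":"object","properties":{"offset":{"type":"array"},"spin":{"type":"array"},"claw":{"type":"number"}},"required":["offset","spin"]}

```bash
ls; mkdir -p pics; python3 - <<'E'
from rig import bot
import cv2,json,numpy as np
s=bot.read_state();print(s)
for n in("side","top","wrist"):
    c=bot.capture(n);cv2.imwrite(f"pics/{n}0.png",c["img"])
    print(n,{k:np.round(v,4).tolist() for k,v in c.items() if k!="img"})
E
```

```text
pics
{'time_s': 0.0, 'q': array([ 5.61726516e+01,  1.79912578e+01,  2.57541518e+00,  7.46916470e+01,
       -8.26261665e-04,  8.20022115e+01]), 'joint_vel': array([ 0.0079209 , -0.04150811, -0.02440946,  0.05669879,  0.13985011,
       -0.05400677]), 'joint_torque': array([ 5.64291113e-04, -4.80625713e+01,  2.98534226e+01,  1.93973287e-02,
       -1.31816505e-04,  1.15246095e-05]), 'tool_pos': array([0.25022942, 0.51710072, 0.22819325]), 'tool_rot': array([-1.79985863e+02,  1.06559168e-01,  6.41704540e+01]), 'ft_force': array([-0.66701296, -0.51466041, -0.90170993]), 'wrist_torque': array([ 0.01340911, -0.05218505, -0.00315606]), 'finger_gap': 0.08523952362633863}
side {'fx': 462.9201, 'fy': 462.9201, 'cx': 297.4271, 'cy': 210.76, 'xyz': [0.4862, 0.9849, 0.8647], 'rotation': [-128.3814, 0.8646, -175.6669]}
top {'fx': 414.783, 'fy': 414.783, 'cx': 274.0134, 'cy': 209.7402, 'xyz': [0.2649, 0.0074, 1.4644], 'rotation': [-168.1104, -0.2478, -93.4949]}
wrist {'fx': 365.6714, 'fy': 365.6714, 'cx': 285.1186, 'cy': 205.8467, 'tool_from_camera': [[1.0, 0.0004, -0.0005, -0.0001], [-0.0002, 0.9488, 0.3158, -0.0818], [0.0006, -0.3158, 0.9488, -0.1454], [0.0, 0.0, 0.0, 1.0]]}
```

View pics/side0.png

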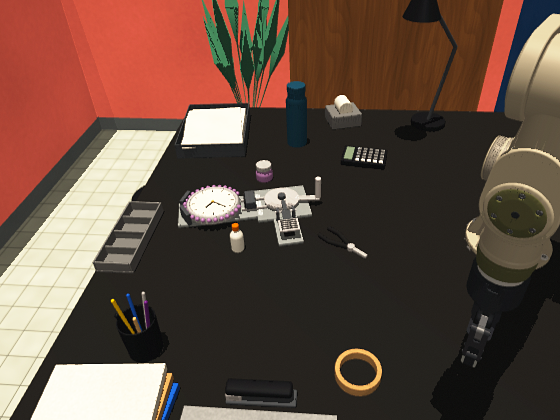

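View pics/top0.png

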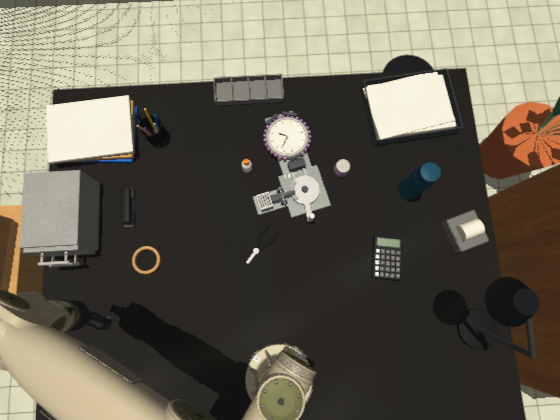

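View pics/wrist0.png

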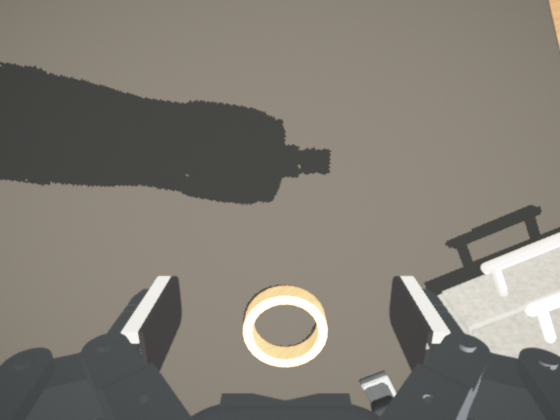

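The side view shows the clamp with the clock near (212,204), the post near (318,185) and the pedal near (289,232). In the top view the clock is near (287,137), the disc near (306,189), the post near (311,216) and the pedal near (266,201). I'll zoom in to measure.

```bash
cat > h.py <<'E'
import numpy as np,cv2
from scipy.spatial.transform import Rotation as R
from rig import bot
def cam(c,st=None):
    K=np.array([[c["fx"],0,c["cx"]],[0,c["fy"],c["cy"]],[0,0,1]])
    if "xyz" in c:
        return K,R.from_euler("xyz",c["rotation"],degrees=True).as_matrix(),np.array(c["xyz"])
    T=np.eye(4);T[:3,:3]=R.from_euler("xyz",st["tool_rot"],degrees=True).as_matrix();T[:3,3]=st["tool_pos"]
    T=T@np.array(c["tool_from_camera"]);return K,T[:3,:3],T[:3,3]
def ray(C,p):
    K,M,o=C;d=M@np.linalg.solve(K,[p[0],p[1],1.]);return o,d/np.linalg.norm(d)
def tri(l):
    A=np.zeros((3,3));b=np.zeros(3);rs=[ray(C,p) for C,p in l]
    for o,d in rs:
        P=np.eye(3)-np.outer(d,d);A+=P;b+=P@o
    x=np.linalg.solve(A,b);return x,[np.linalg.norm((np.eye(3)-np.outer(d,d))@(x-o)) for o,d in rs]
def onz(C,p,z):
    o,d=ray(C,p);return o+d*(z-o[2])/d[2]
def proj(C,X):
    K,M,o=C;q=K@(M.T@(np.asarray(X)-o));return q[:2]/q[2]
def crop(img,x0,y0,x1,y1,f,name):
    cv2.imwrite(name,cv2.resize(img[y0:y1,x0:x1],None,fx=f,fy=f,interpolation=cv2.INTER_CUBIC))
E
python3 - <<'E'
import cv2;from h import crop
crop(cv2.imread("pics/side0.png"),170,160,330,260,5,"pics/sidez.png")
crop(cv2.imread("pics/top0.png"),230,105,360,235,4.6,"pics/topz.png")
E
```

```text
(no output)
```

View pics/sidez.png

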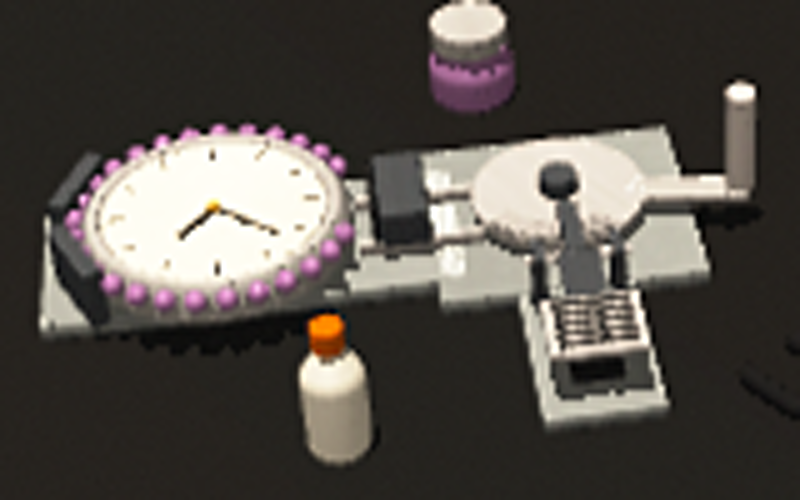

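View pics/topz.png

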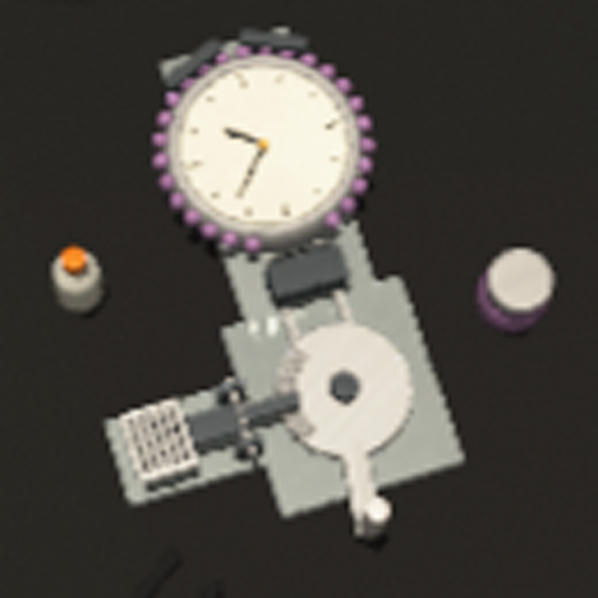

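```bash
python3 - <<'E'
from h import *
S=cam(bot.capture("side"));T=cam(bot.capture("top"))
s=lambda u,v:(170+(u+.5)/5-.5,160+(v+.5)/5-.5)
t=lambda u,v:(230+(u+.5)/4.6-.5,105+(v+.5)/4.6-.5)
pts=dict(post=((741,93),(381,509)),pad=((600,321),(160,440)),clock=((213,206),(263,145)),knob=((559,178),(344,387)),glue=((326,325),(74,259)),jar=((468,20),(520,279)))
o={}
for k,(a,b) in pts.items():
    x,e=tri([(S,s(*a)),(T,t(*b))]);o[k]=x;print(k,x.round(4),np.round(e,4))
# single-view with given heights
piv=onz(T,t(344,387),.055);print(piv)
c=o["clock"];kn=o["knob"];d=c-kn;print("len",np.linalg.norm(d[:2]),"yaw",np.arctan2(d[1],d[0]))
yaw=np.arctan2(d[1],d[0])
p=o["post"]-kn;print("post r",np.linalg.norm(p[:2]));
a=np.arctan2(p[1],p[0])-yaw  # clamp frame
print("lever", (a-(np.pi-.7))%(2*np.pi))
q=o["pad"]-kn;Rz=np.array([[np.cos(yaw),np.sin(yaw)],[-np.sin(yaw),np.cos(yaw)]]);print("pad in clamp",Rz@q[:2])
E
```

```text
post [ 0.5246 -0.1441  0.0928] [0.0014 0.0014]
pad [0.5959 0.0149 0.0476] [0.0023 0.0023]
clock [ 0.832  -0.0799  0.0447] [0.0009 0.0009]
knob [ 0.6329 -0.1294  0.0369] [0.0013 0.0013]
glue [0.7328 0.0716 0.0853] [0.0009 0.0009]
jar [ 0.7055 -0.2696  0.0574] [0.0011 0.0011]
[ 0.62955986 -0.12780347  0.055     ]
len 0.2052544214937885 yaw 0.2436595032830913
post r 0.1092216306184913
lever 0.5907872817660493
pad in clamp [-0.00106266  0.14901209]
```

The clamp yaw comes out at about 0.244 rad. The lever is at about 0.59, so it sits on click 3. The pad is at about (0.596, 0.015, 0.049). Next I'll work out the approach above the pad.

```bash
cat >> h.py <<'E'
YAW=.2437;PIV=np.array([.6325,-.1293])
def cl(x,y,z):
    c,s=np.cos(YAW),np.sin(YAW);return np.array([PIV[0]+c*x-s*y,PIV[1]+s*x+c*y,z])
def post(l,z=.095):
    a=np.pi-.7+l;return cl(.11*np.cos(a),.11*np.sin(a),z)
def off(target,st=None):
    st=st or bot.read_state()
    M=R.from_euler("xyz",st["tool_rot"],degrees=True).as_matrix();return (M.T@(np.asarray(target)-st["tool_pos"])*1000).round(1)
E
python3 - <<'E'
from h import *
print(cl(0,.150,0),post(0),post(.6),post(.8))
print(off(cl(0,.150,.11)), off(cl(0,.15,.228)))
E
```

```text
[0.59630576 0.01626777 0.        ] [ 0.53375421 -0.08083074  0.095     ] [ 0.52363378 -0.14505265  0.095     ] [ 0.52893343 -0.16636703  0.095     ]
[-300.2  529.7  118.9] [-300.3  529.7    0.9]
```

>>> play_rows([
  [-8,14,0],
  [-25,44,0],
  [-44,78,0],
  [-64,113,0],
  [-84,148,0],
  [-104,183,0],
  [-124,218,0],
  [-144,253,0],
  [-164,289,0],
  [-184,324,0],
  [-204,360,0],
  [-224,395,0],
], spin=[0,0,0,0,0,0,0,0,0,0,0,0], claw=1)

```text
time_s: 1.25
tool_pos: [0.5094, 0.1419, 0.2292]
tool_rot: [180.0, -0.0, 64.2]
ft_force: [1.2, 0.6, -0.4]
finger_gap: -0.0
```

>>> play_rows([
  [-20,35,10],
  [-38,67,25],
  [-52,92,45],
  [-64,113,65],
  [-72,127,85],
  [-76,135,100],
  [-76,135,110],
  [-76,135,115],
  [-76,135,115],
  [-76,135,115],
], spin=[0,0,0,0,0,0,0,0,0,0])

```text
time_s: 2.08
tool_pos: [0.5966, 0.0175, 0.1147]
tool_rot: [180.0, -0.0, 64.2]
ft_force: [-0.6, 0.0, 0.4]
finger_gap: -0.0002
```

```bash
python3 - <<'E'
from h import *
s=bot.read_state();print(s["time_s"],s["tool_pos"],s["tool_rot"],s["ft_force"],s["finger_gap"],s["q"].round(1))
c=bot.capture("wrist");cv2.imwrite("pics/w1.png",c["img"]);C=cam(c,s)
print("pad proj",proj(C,cl(0,.15,.05)),"piv",proj(C,cl(0,0,.037)),"post.6",proj(C,post(.6)))
print(off(cl(0,.15,.075),s))
E
```

```text
2.0833 [0.59662713 0.01749966 0.11466784] [ 1.79994180e+02 -1.51040717e-02  6.42326901e+01] [-0.63287329  0.04564938  0.39452447] -0.00015200352189425112 [-6.  23.5 -5.7 60.8  0.  19.7]
pad proj [283.31072656 224.54349241] piv [126.08970771 340.10136168] post.6 [-68.55943231 265.68849818]
[-1.3  0.2 39.7]
```

View pics/w1.png

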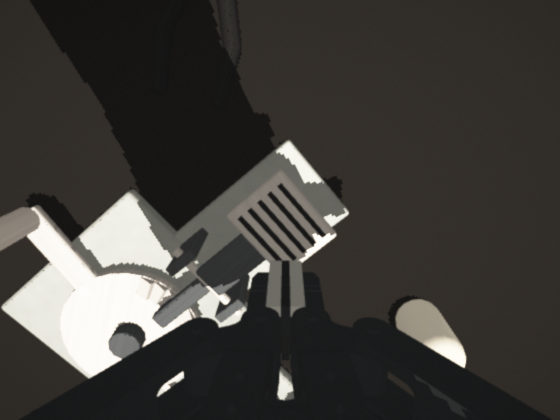

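The wrist view shows the pad centred near (283,217), and I predicted (283,224), so the model holds. Pressing now.

>>> play_rows([
  [-1,0,12],
  [-1,0,26],
  [-1,0,36],
  [-1,0,41],
  [-1,0,45],
  [-1,0,48],
  [-1,0,51],
  [-1,0,54],
  [-1,0,56],
  [-1,0,58],
  [-1,0,58],
  [-1,0,58],
], spin=[0,0,0,0,0,0,0,0,0,0,0,0])

```text
time_s: 3.13
tool_pos: [0.5965, 0.0157, 0.0561]
tool_rot: [-180.0, -0.0, 64.2]
ft_force: [-0.3, -0.0, -0.4]
finger_gap: -0.0004
```

```bash
python3 - <<'E'
from h import *
s=bot.read_state();print(s["time_s"],s["tool_pos"],s["ft_force"])
for n in("wrist","side"):
    c=bot.capture(n);
    if n=="wrist": cv2.imwrite("pics/w2.png",c["img"])
    else: crop(c["img"],200,130,340,250,5,"pics/s2.png")
E
```

```text
3.1333 [0.59645406 0.01571063 0.05607698] [-0.29809355 -0.04533521 -0.37161038]
```

View pics/w2.png

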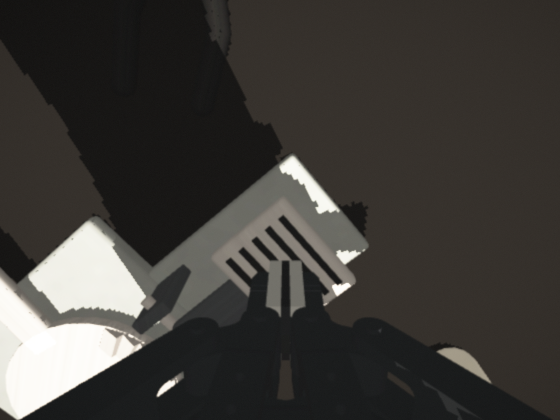

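View pics/s2.png

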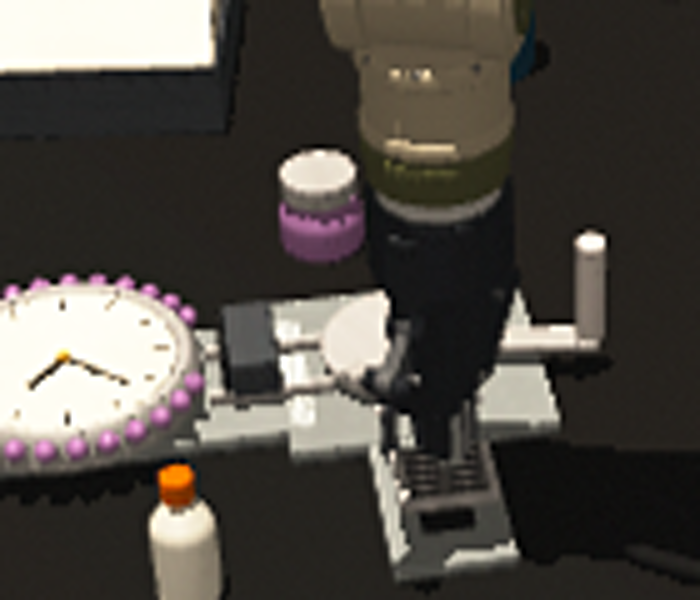

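The pedal looks unpressed: force is about 0 and the pad is still visible in front of the tips near (287,262). I'll triangulate the pad corners from the two wrist poses.

```bash
python3 - <<'E'
from h import *
s=bot.read_state()
c=bot.capture("wrist");C2=cam(c,s)
s1=dict(tool_pos=[0.59662713,0.01749966,0.11466784],tool_rot=[179.994180,-0.015,64.23269])
C1=cam(c,s1)
for a,b in [((280,172),(283,198)),((337,235),(355,280)),((229,218),(212,258))]:
    x,e=tri([(C1,a),(C2,b)]);d=x[:2]-PIV;cc,ss=np.cos(YAW),np.sin(YAW)
    print(x.round(4),np.round(e,4),"clamp",(cc*d[0]+ss*d[1]).round(4),(-ss*d[0]+cc*d[1]).round(4))
M=R.from_euler("xyz",s["tool_rot"],degrees=True).as_matrix()
for z in(0,.003,.022):print(z,proj(C2,s["tool_pos"]+M@[0,0,z]))
for x in(-.028,.028):
  for y in(.127,.173):print("c",x,y,proj(C2,cl(x,y,.05)),proj(C2,cl(x,y,.03)))
print("pad c",proj(C2,cl(0,.15,.05)),proj(C2,cl(0,.15,.03)))
crop(c["img"],180,170,400,330,3.6,"pics/w2z.png")
E
```

```text
[0.569  0.0274 0.0341] [0.0003 0.0003] clamp -0.0238 0.1674
[0.621  0.0426 0.0412] [0.0003 0.0003] clamp 0.0303 0.1696
[ 0.5791 -0.0141  0.044 ] [0.0006 0.0006] clamp -0.024 0.1247
0 [285.37793991 276.63941019]
0.003 [285.37730561 273.35120069]
0.022 [285.37374255 254.88012854]
c -0.028 0.127 [208.46008981 255.52436908] [216.27910628 238.06591623]
c -0.028 0.173 [285.69958778 193.87700872] [285.65372314 182.1055641 ]
c 0.028 0.127 [286.60192547 334.28230677] [286.47570193 310.53773442]
c 0.028 0.173 [361.968563   281.78774006] [354.33612307 262.10687184]
pad c [286.18123072 268.82147975] [286.08967889 250.22258104]
```

View pics/w2z.png

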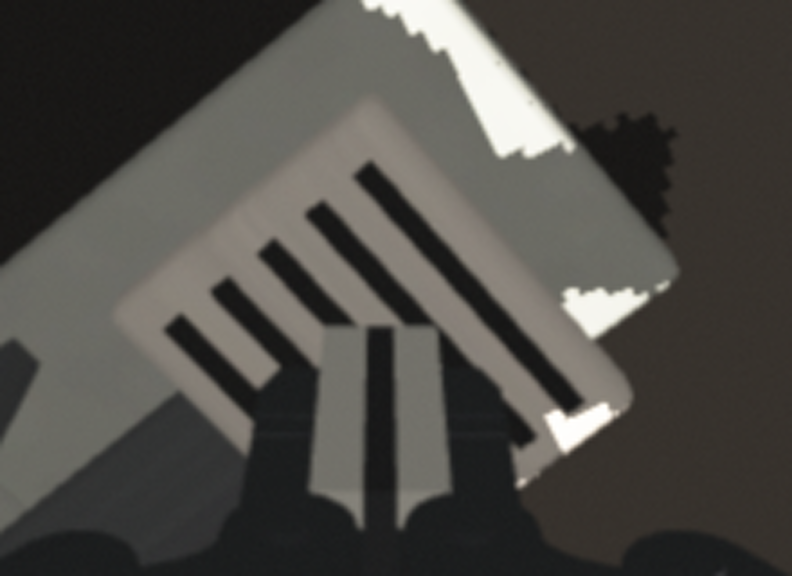

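```bash
python3 - <<'E'
from h import *
s=bot.read_state();print(s["time_s"],s["tool_pos"],s["ft_force"],s["joint_torque"].round(2))
c=bot.capture("wrist");C2=cam(c,s)
M=R.from_euler("xyz",s["tool_rot"],degrees=True).as_matrix()
for y in(-.011,0,.011):
  for z in(.005,.01,.015,.022):print(y,z,proj(C2,s["tool_pos"]+M@[0.0,y,z]).round(1))
E
```

```text
3.2833 [0.59661992 0.01573269 0.05628648] [0.52320063 1.38260444 0.267265  ] [ -0.   -52.39  26.36   0.    -0.     0.  ]
-0.011 0.005 [285.4 249.5]
-0.011 0.01 [285.4 244.9]
-0.011 0.015 [285.4 240.5]
-0.011 0.022 [285.4 234.8]
0 0.005 [285.4 271.2]
0 0.01 [285.4 266.1]
0 0.015 [285.4 261.2]
0 0.022 [285.4 254.9]
0.011 0.005 [285.4 292.1]
0.011 0.01 [285.4 286.5]
0.011 0.015 [285.4 281.2]
0.011 0.022 [285.4 274.3]
```

There's no contact yet, so I'll go down further in small steps and watch the force.

>>> play_rows([
  [0,0,2],
  [0,0,4],
  [0,0,6],
  [0,0,6],
], spin=[0,0,0,0])

```text
time_s: 3.67
tool_pos: [0.596, 0.0158, 0.0495]
tool_rot: [-179.9, 0.0, 64.2]
ft_force: [-0.2, 0.2, -0.3]
finger_gap: 0.0001
```

```bash
python3 - <<'E'
from h import *
s=bot.read_state();print(s["time_s"],s["tool_pos"],s["ft_force"],s["joint_torque"].round(2))
c=bot.capture("wrist");crop(c["img"],180,170,400,330,3.6,"pics/w3z.png")
c=bot.capture("side");crop(c["img"],200,130,340,250,5,"pics/s3.png")
E
```

```text
3.6667 [0.59601978 0.01579587 0.04946478] [-0.16319378  0.18773353 -0.29361186] [-1.000e-02 -5.289e+01  2.647e+01 -1.200e-01  0.000e+00 -0.000e+00]
```

View pics/w3z.png

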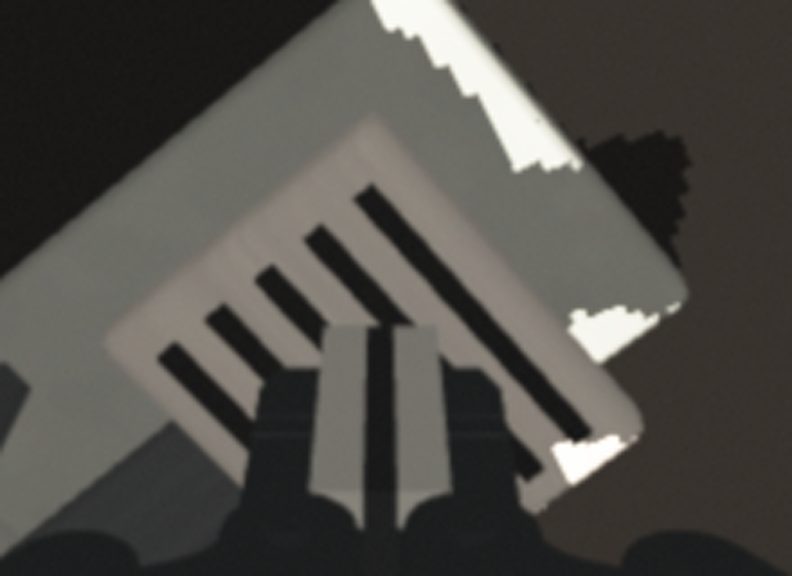

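View pics/s3.png

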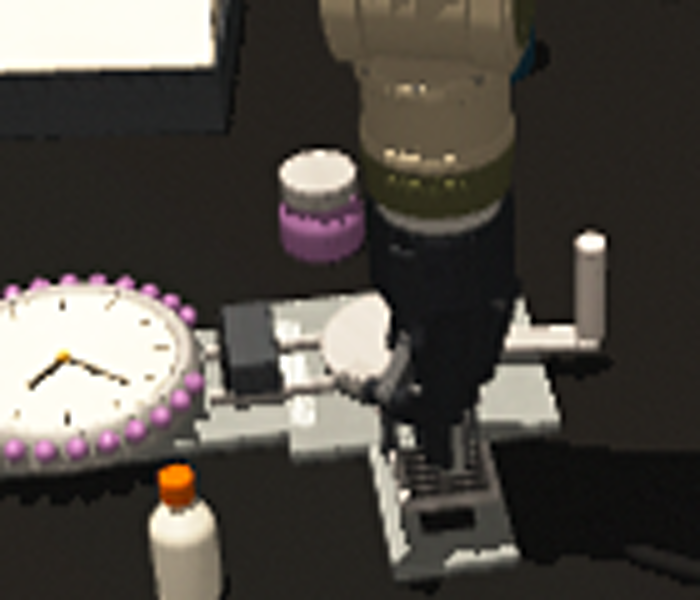

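>>> play_rows([
  [0,0,2],
  [0,0,4],
  [0,0,6],
  [0,0,6],
], spin=[0,0,0,0])

```text
time_s: 4.1
tool_pos: [0.5966, 0.0158, 0.0441]
tool_rot: [180.0, -0.0, 64.2]
ft_force: [-0.5, 1.1, 4.1]
finger_gap: 0.0
```

Contact: 4 N at TCP z = 0.044. I'll keep pressing in steps.

>>> play_rows([
  [0,0,2],
  [0,0,4],
  [0,0,6],
  [0,0,6],
], spin=[0,0,0,0])

```text
time_s: 4.43
tool_pos: [0.5967, 0.0159, 0.0387]
tool_rot: [180.0, -0.0, 64.2]
ft_force: [-1.5, 0.4, 5.9]
finger_gap: 0.0
```

```bash
python3 - <<'E'
from h import *
s=bot.read_state();print(s["time_s"],s["tool_pos"],s["ft_force"],s["wrist_torque"])
c=bot.capture("wrist");crop(c["img"],180,170,400,330,3.6,"pics/w4z.png")
c=bot.capture("side");crop(c["img"],200,130,340,250,5,"pics/s4.png")
E
```

```text
4.4333 [0.59667653 0.0158616  0.03869447] [-1.52937435  0.3828833   5.86450234] [ 0.09820711  0.36399255 -0.07395904]
```

View pics/w4z.png

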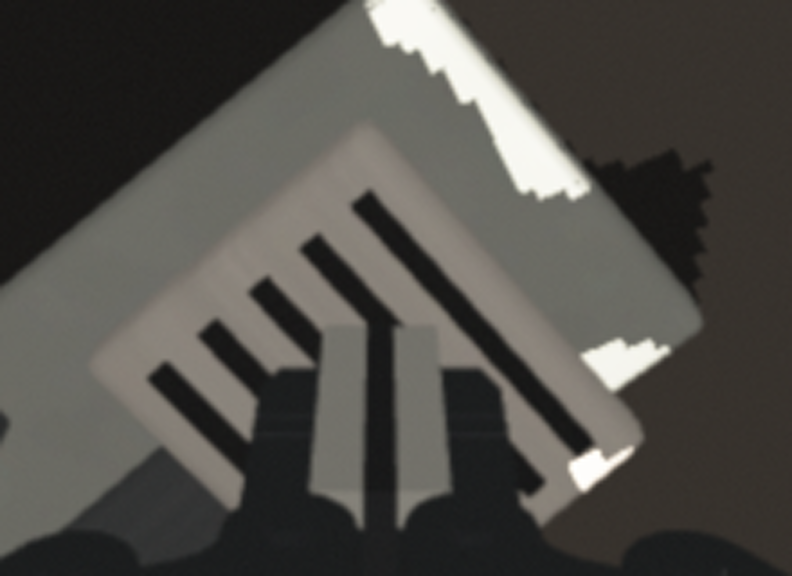

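View pics/s4.png

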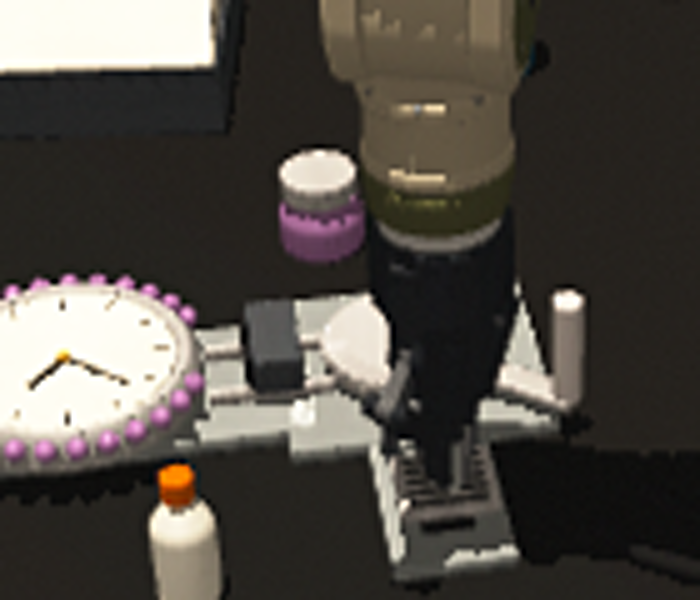

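The lever has already run back: in the side crop the post moved from (590,240) to (568,300). The pedal isn't at its stop yet, so I'll press on.

>>> play_rows([
  [0,0,2],
  [0,0,4],
  [0,0,6],
  [0,0,8],
  [0,0,8],
], spin=[0,0,0,0,0])

```text
time_s: 4.95
tool_pos: [0.5969, 0.0154, 0.0311]
tool_rot: [179.9, 0.0, 64.2]
ft_force: [-1.3, -0.9, 8.2]
finger_gap: -0.0001
```

>>> play_rows([
  [0,0,2],
  [0,0,3],
  [0,0,4],
  [0,0,4],
], spin=[0,0,0,0])

```text
time_s: 5.28
tool_pos: [0.5971, 0.015, 0.0279]
tool_rot: [179.9, 0.0, 64.1]
ft_force: [-2.5, -1.5, 10.6]
finger_gap: -0.0002
```

>>> play_rows([
  [0,0,1.5],
  [0,0,3],
  [0,0,3],
], spin=[0,0,0])

```text
time_s: 5.53
tool_pos: [0.5973, 0.0149, 0.0272]
tool_rot: [179.8, 0.0, 64.1]
ft_force: [-8.2, -1.0, 26.9]
finger_gap: 0.0001
```

```bash
python3 - <<'E'
from h import *
s=bot.read_state();print(s["time_s"],s["tool_pos"],s["ft_force"],s["wrist_torque"])
c=bot.capture("wrist");crop(c["img"],180,170,400,330,3.6,"pics/w5z.png")
c=bot.capture("side");crop(c["img"],200,130,340,250,5,"pics/s5.png")
E
```

```text
5.5333 [0.59725716 0.01489942 0.02723827] [-8.23388626 -1.03683289 26.9070481 ] [-0.52675405  1.75022756 -0.07140911]
```

View pics/w5z.png

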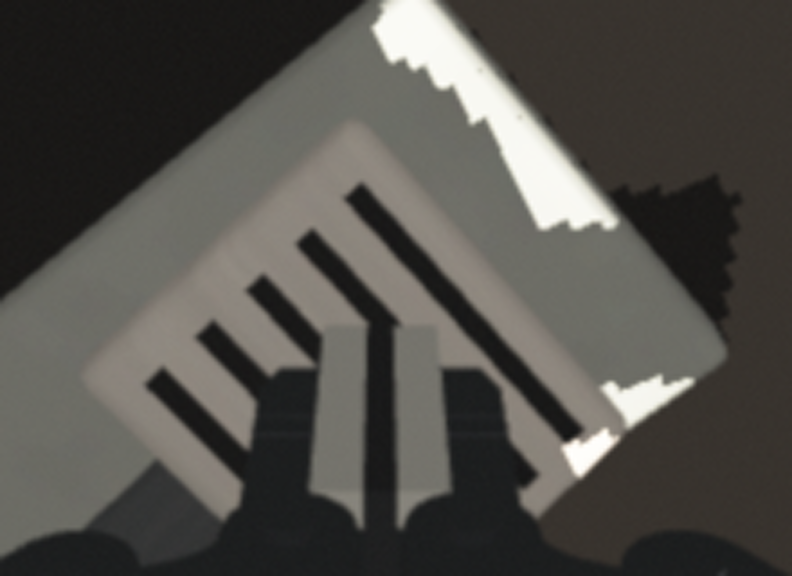

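View pics/s5.png

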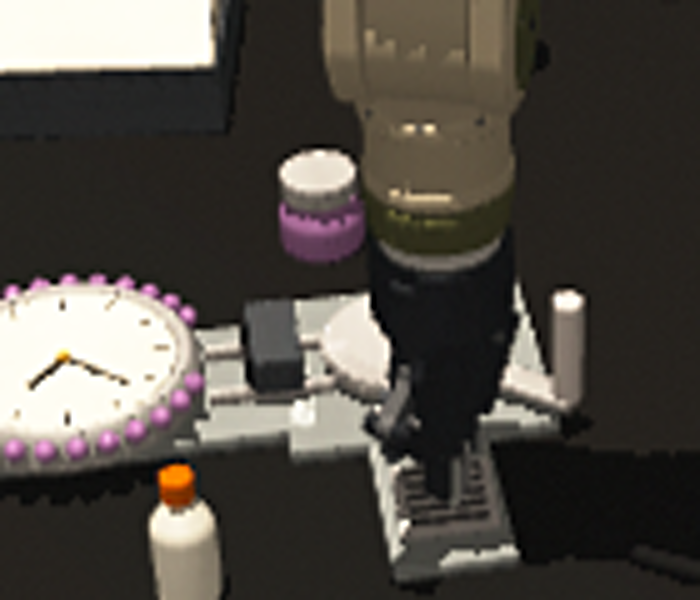

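The force jumped to 27 N, so the pedal is on its stop, and the post is at lever 0 in the side crop near (568,300). Releasing upwards.

>>> play_rows([
  [0,0,-5],
  [0,0,-15],
  [0,0,-30],
  [0,0,-55],
  [0,0,-85],
  [0,0,-105],
  [0,0,-115],
  [0,0,-115],
  [0,0,-115],
], spin=[0,0,0,0,0,0,0,0,0])

```text
time_s: 6.38
tool_pos: [0.5965, 0.0157, 0.1377]
tool_rot: [180.0, -0.0, 64.2]
ft_force: [0.2, 0.2, -0.8]
finger_gap: 0.0002
```

```bash
python3 - <<'E'
from h import *
s=bot.read_state();print(s["time_s"],s["tool_pos"],s["ft_force"])
c=bot.capture("wrist");cv2.imwrite("pics/w6.png",c["img"]);C=cam(c,s)
c=bot.capture("side");crop(c["img"],200,130,340,250,5,"pics/s6.png");S=cam(c)
t=bot.capture("top");crop(t["img"],230,105,360,235,4.6,"pics/t6.png");T=cam(t)
for l in(0,.1,.2):print(l,(proj(S,post(l))-[200,130])*5+2,(proj(T,post(l))-[230,105])*4.6+1.8,proj(C,post(l)))
print(off(post(0,.142),s))
E
```

```text
6.3833 [0.59647505 0.01574119 0.13772484] [ 0.20737862  0.16838552 -0.78497127]
0 [567.92582487 301.59229501] [294.12961117 503.22967124] [ 76.27683999 214.12986234]
0.1 [576.40183357 291.485488  ] [308.3173781 508.2301402] [ 56.35471753 214.96525111]
0.2 [583.01606808 281.05177029] [322.93871699 511.82468344] [ 37.081599   217.67584051]
[-114.3  -14.4   -4.3]
```

View pics/s6.png

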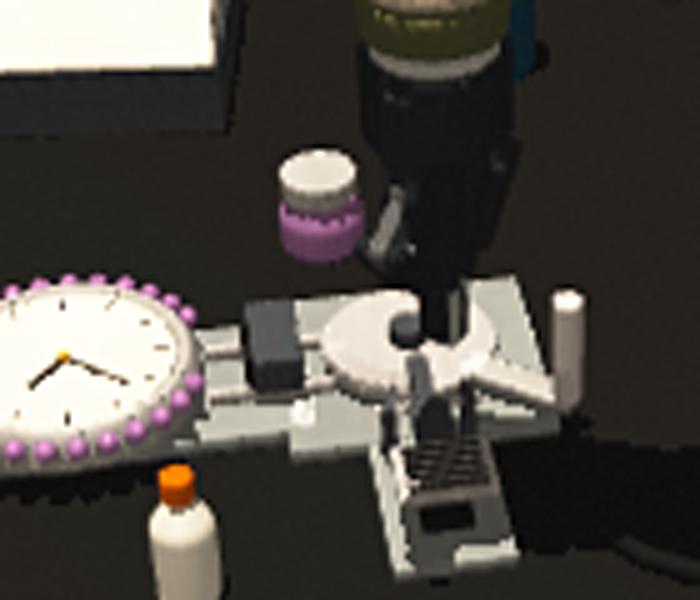

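View pics/w6.png

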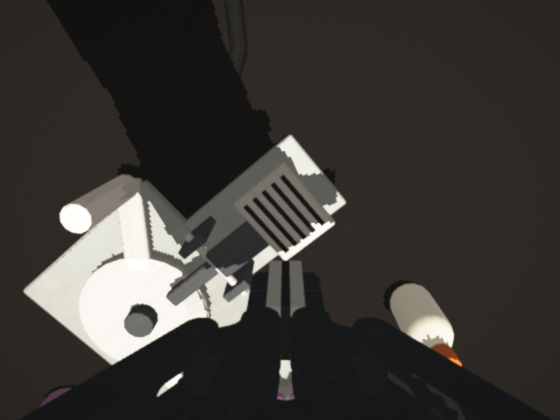

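View pics/t6.png

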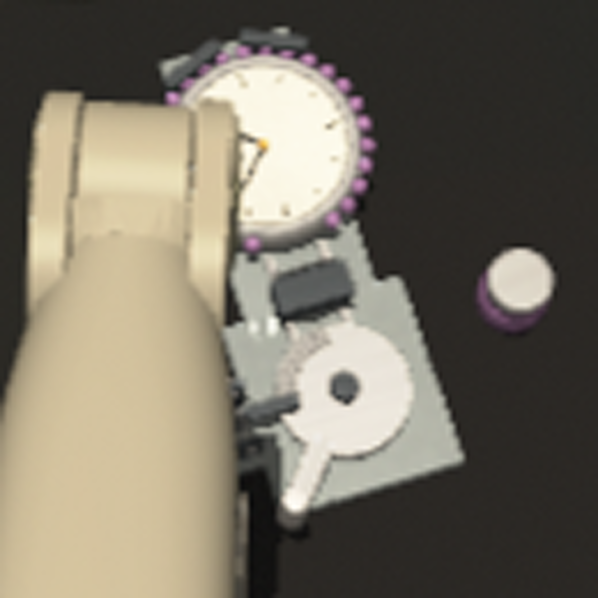

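The pedal is up again (side crop pad near (447,470)). The post sits at lever 0: side (569,301) against a predicted (568,302), wrist (75,217) against (76,214). I'll triangulate the post and move above it.

```bash
python3 - <<'E'
from h import *
s=bot.read_state();C=cam(bot.capture("wrist"),s);S=cam(bot.capture("side"))
x,e=tri([(C,(75,217)),(S,(200+569/5-.4,130+301/5-.4))]);print(x,e,post(0))
x[2]=.14;print(off(x,s), s["q"])
E
```

```text
[ 0.53322494 -0.08105657  0.09527885] [np.float64(6.800062498750892e-05), np.float64(6.800062498770193e-05)] [ 0.53375421 -0.08083074  0.095     ]
[-114.3  -13.6   -3.8] [-6.19675326e+00  2.27012941e+01 -3.74225922e+00  6.37498509e+01
  4.89762460e-03  1.96353204e+01]
```

>>> play_rows([
  [-10,-1,-4],
  [-30,-4,-4],
  [-60,-7,-4],
  [-90,-11,-4],
  [-107,-13,-4],
  [-114,-14,-4],
  [-114,-14,-4],
  [-114,-14,-4],
], spin=[0,0,0,0,0,0,0,0], claw=-0.2)

```text
time_s: 7.3
tool_pos: [0.5343, -0.0809, 0.1422]
tool_rot: [180.0, -0.0, 64.1]
ft_force: [0.4, 0.3, 0.3]
finger_gap: 0.0514
```

```bash
python3 - <<'E'
from h import *
s=bot.read_state();print(s["time_s"],s["tool_pos"],s["ft_force"],s["finger_gap"])
c=bot.capture("wrist");cv2.imwrite("pics/w7.png",c["img"]);C=cam(c,s)
print(proj(C,post(0)),off(post(0,.07)))
E
```

```text
7.3 [ 0.53433337 -0.08090918  0.14221847] [0.39864381 0.32628932 0.30698896] 0.05138012288735397
[285.00339625 234.37234462] [-0.8 -0.7 72.2]
```

View pics/w7.png

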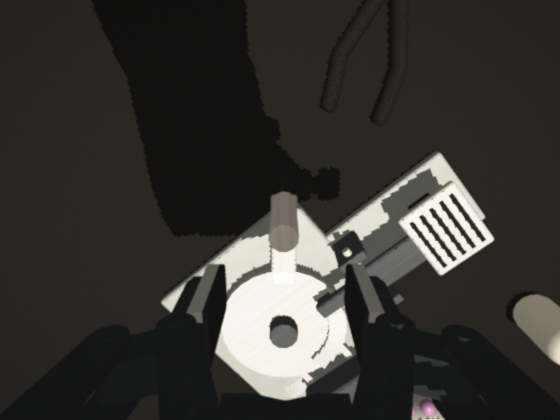

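The post top is at (283,237), midway between the fingers, and everything else is clear. Descending, then gripping.

>>> play_rows([
  [-1,-1,10],
  [-1,-1,30],
  [-1,-1,50],
  [-1,-1,64],
  [-1,-1,70],
  [-1,-1,71],
  [-1,-1,71],
], spin=[0,0,0,0,0,0,0])

```text
time_s: 7.93
tool_pos: [0.5328, -0.0806, 0.0707]
tool_rot: [-179.9, -0.0, 64.2]
ft_force: [-0.3, 0.5, 0.4]
finger_gap: 0.0512
```

>>> play_rows([
  [0,0,0],
  [0,0,0],
  [0,0,0],
  [0,0,0],
  [0,0,0],
  [0,0,0],
], spin=[0,0,0,0,0,0], claw=1)

```text
time_s: 8.43
tool_pos: [0.5335, -0.0817, 0.0722]
tool_rot: [179.9, 0.0, 64.2]
ft_force: [-2.3, -0.2, 6.8]
finger_gap: 0.0158
```

```bash
python3 - <<'E'
from h import *
s=bot.read_state();print(s["time_s"],s["tool_pos"],s["tool_rot"],s["ft_force"],s["finger_gap"],post(0))
c=bot.capture("wrist");cv2.imwrite("pics/w8.png",c["img"])
c=bot.capture("side");crop(c["img"],200,130,340,250,5,"pics/s8.png")
# arc plan in tool frame
M=R.from_euler("xyz",[180,0,s["tool_rot"][2]],degrees=True).as_matrix()
for l in np.arange(0,.9,.05):
    print(round(l,2),(M.T@(post(l)-post(0))*1000).round(1))
E
```

```text
8.4333 [ 0.53350173 -0.08174484  0.07222879] [1.79881890e+02 7.20960105e-03 6.41544423e+01] [-2.28035386 -0.21948625  6.76090147] 0.015779770867286363 [ 0.53375421 -0.08083074  0.095     ]
0.0 [0. 0. 0.]
0.05 [-5.5  0.1  0. ]
0.1 [-11.    0.5   0. ]
0.15 [-16.4   1.1   0. ]
0.2 [-21.9   2.1   0. ]
0.25 [-27.2   3.3   0. ]
0.3 [-32.5   4.7   0. ]
0.35 [-37.8   6.5   0. ]
0.4 [-42.9   8.5   0. ]
0.45 [-47.9  10.7   0. ]
0.5 [-52.8  13.2   0. ]
0.55 [-57.6  15.9   0. ]
0.6 [-62.2  18.9   0. ]
0.65 [-66.7  22.1   0. ]
0.7 [-71.   25.5   0. ]
0.75 [-75.1  29.1   0. ]
0.8 [-79.1  33.    0. ]
0.85 [-82.8  37.    0. ]
```

View pics/w8.png

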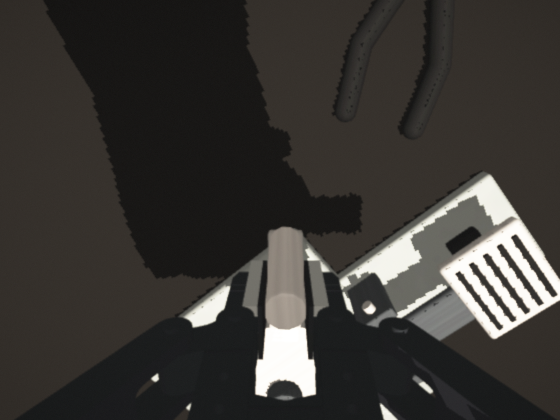

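View pics/s8.png

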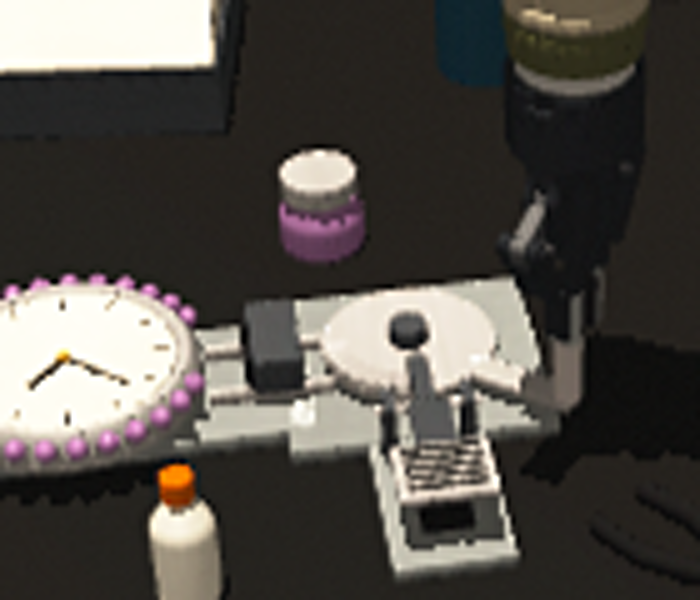

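The post is gripped: gap 15.8 mm and the fingers straddle the post top at (286,300). Now I'll wind along the arc, first to about 0.42.

>>> play_rows([
  [-3.3,0,0],
  [-6.6,0.2,0],
  [-11,0.5,0],
  [-15.4,1.0,0],
  [-19.7,1.7,0],
  [-24,2.5,0],
  [-28.3,3.6,0],
  [-32.5,4.7,0],
  [-36.7,6.1,0],
  [-40.8,7.6,0],
  [-44.9,9.3,0],
  [-44.9,9.3,0],
], spin=[-0.03,-0.06,-0.1,-0.14,-0.18,-0.22,-0.26,-0.3,-0.34,-0.38,-0.42,-0.42])

```text
time_s: 9.53
tool_pos: [0.522, -0.1262, 0.0722]
tool_rot: [179.9, -0.0, 88.3]
ft_force: [-2.4, 0.3, 7.5]
finger_gap: 0.0155
```

```bash
cat >> h.py <<'E'
def lev(p):
    d=np.asarray(p)[:2]-PIV;a=np.arctan2(d[1],d[0])-YAW-(np.pi-.7)
    return (a+np.pi)%(2*np.pi)-np.pi,np.linalg.norm(d)
E
python3 - <<'E'
from h import *
s=bot.read_state();print(s["time_s"],s["tool_pos"],s["tool_rot"],s["ft_force"],s["wrist_torque"],s["finger_gap"],s["q"].round(1))
print(lev(s["tool_pos"]),lev([0.53350173,-0.08174484]))
c=bot.capture("wrist");cv2.imwrite("pics/w9.png",c["img"])
c=bot.capture("side");crop(c["img"],200,130,340,250,5,"pics/s9.png")
M=R.from_euler("xyz",[180,0,s["tool_rot"][2]],degrees=True).as_matrix()
for l in np.arange(.42,.9,.03):
    print(round(l,2),(M.T@(post(l)-post(.42))*1000).round(1))
E
```

```text
9.5333 [ 0.5220374  -0.12620077  0.0721875 ] [ 1.79914203e+02 -5.28030696e-03  8.82778558e+01] [-2.36243205  0.32117358  7.52699369] [ 0.05424     0.40384733 -0.10145418] 0.015454320806472977 [-22.2  19.5 -18.3  52.1   0.  -20.5]
(np.float64(0.4282505202432101), np.float64(0.11050607031853557)) (np.float64(0.008484597190416832), np.float64(0.10982782300318299))
0.42 [0. 0. 0.]
0.45 [-3.3  0.   0. ]
0.48 [-6.6  0.2  0. ]
0.51 [-9.9  0.4  0. ]
0.54 [-13.2   0.7   0. ]
0.57 [-16.4   1.1   0. ]
0.6 [-19.7   1.7   0. ]
0.63 [-22.9   2.3   0. ]
0.66 [-26.2   3.    0. ]
0.69 [-29.4   3.8   0. ]
0.72 [-32.5   4.7   0. ]
0.75 [-35.7   5.7   0. ]
0.78 [-38.8   6.8   0. ]
0.81 [-41.9   8.    0. ]
0.84 [-44.9   9.3   0. ]
0.87 [-47.9  10.7   0. ]
0.9 [-50.9  12.1   0. ]
```

View pics/w9.png

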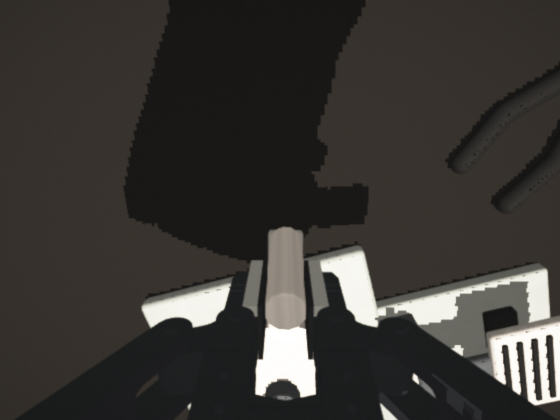

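View pics/s9.png

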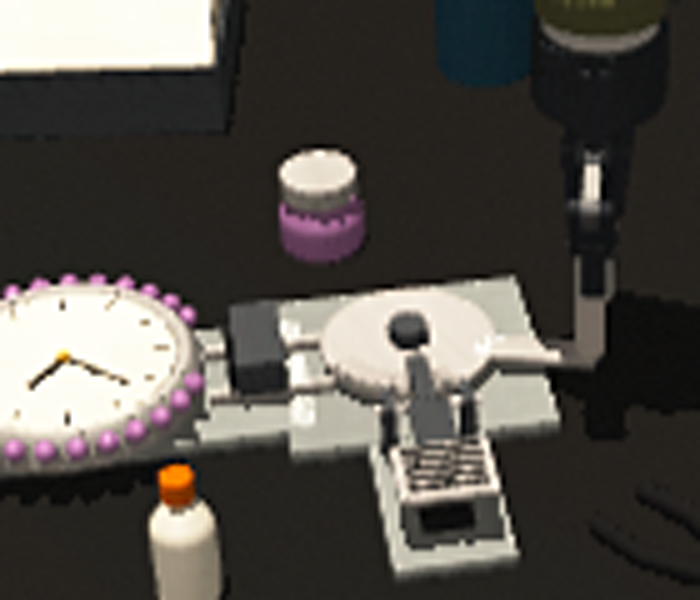

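The post is unchanged in the grip (wrist view (286,300)) and the lever is at about 0.42. On to about 0.72, past click 3.

>>> play_rows([
  [-3.3,0,0],
  [-6.6,0.2,0],
  [-9.9,0.4,0],
  [-13.2,0.7,0],
  [-16.4,1.1,0],
  [-19.7,1.7,0],
  [-22.9,2.3,0],
  [-26.2,3.0,0],
  [-29.4,3.8,0],
  [-32.5,4.7,0],
  [-32.5,4.7,0],
], spin=[-0.03,-0.06,-0.09,-0.12,-0.15,-0.18,-0.21,-0.24,-0.27,-0.3,-0.3])

```text
time_s: 10.55
tool_pos: [0.5252, -0.1584, 0.0722]
tool_rot: [180.0, -0.0, 105.4]
ft_force: [-3.2, 0.7, 7.9]
finger_gap: 0.0156
```

```bash
python3 - <<'E'
from h import *
s=bot.read_state();print(s["time_s"],s["tool_pos"],s["tool_rot"],s["ft_force"],s["wrist_torque"],s["finger_gap"],s["q"].round(1))
print(lev(s["tool_pos"]))
l=lev(s["tool_pos"])[0]
M=R.from_euler("xyz",[180,0,s["tool_rot"][2]],degrees=True).as_matrix()
d=R.from_euler("xyz",s["tool_rot"],degrees=True).as_matrix().T@s["ft_force"];print("tool force",d)
for k in np.arange(.72,.9,.02):
    print(round(k,2),(M.T@(post(k)-post(.72))*1000).round(1))
E
```

```text
10.55 [ 0.52517859 -0.15837578  0.0722124 ] [ 1.79971124e+02 -2.12600161e-02  1.05435883e+02] [-3.22894517  0.71484722  7.89133345] [ 0.216059    0.72700582 -0.2321475 ] 0.015551945336338656 [-25.2  20.6 -16.6  52.8   0.  -40.6]
(np.float64(0.7208713966304483), np.float64(0.1111903105704671))
tool force [ 1.5514055  -2.91823276 -7.89223008]
0.72 [0. 0. 0.]
0.74 [-2.2  0.   0. ]
0.76 [-4.4  0.1  0. ]
0.78 [-6.6  0.2  0. ]
0.8 [-8.8  0.3  0. ]
0.82 [-11.    0.5   0. ]
0.84 [-13.2   0.7   0. ]
0.86 [-15.4   1.    0. ]
0.88 [-17.5   1.3   0. ]
0.9 [-19.7   1.7   0. ]
```

>>> play_rows([
  [-2.2,0,0],
  [-4.4,0.1,0],
  [-6.6,0.2,0],
  [-8.8,0.4,0],
  [-8.8,0.4,0],
], spin=[-0.02,-0.04,-0.06,-0.08,-0.08])

```text
time_s: 10.97
tool_pos: [0.5279, -0.168, 0.0722]
tool_rot: [-180.0, 0.1, 110.0]
ft_force: [-4.5, -3.2, 6.4]
finger_gap: 0.016
```

>>> play_rows([
  [-1.1,0.1,0],
  [-2.2,0.2,0],
  [-3.3,0.4,0],
  [-4.4,0.5,0],
  [-4.4,0.5,0],
  [-4.4,0.5,0],
], spin=[-0.01,-0.02,-0.03,-0.04,-0.04,-0.04])

```text
time_s: 11.47
tool_pos: [0.5292, -0.1713, 0.0722]
tool_rot: [-179.9, 0.0, 112.2]
ft_force: [-5.4, -1.8, 8.9]
finger_gap: 0.0156
```

```bash
python3 - <<'E'
from h import *
s=bot.read_state();print(s["time_s"],s["tool_pos"],s["tool_rot"],s["ft_force"],s["wrist_torque"],s["finger_gap"])
print(lev(s["tool_pos"]))
print("tool force",R.from_euler("xyz",s["tool_rot"],degrees=True).as_matrix().T@s["ft_force"])
c=bot.capture("wrist");cv2.imwrite("pics/w10.png",c["img"])
c=bot.capture("side");crop(c["img"],200,130,340,250,5,"pics/s10.png")
c=bot.capture("top");crop(c["img"],230,105,360,235,4.6,"pics/t10.png")
s=bot.read_state();print(lev(s["tool_pos"]),s["joint_vel"].round(2))
E
```

```text
11.4667 [ 0.52921931 -0.17133846  0.07224341] [-1.79926799e+02  4.87207471e-02  1.12210767e+02] [-5.42847014 -1.80789052  8.91125468] [-0.32372589  1.08088343 -0.31734323] 0.015608461358424678
(np.float64(0.842852998069624), np.float64(0.1115084449533661))
tool force [ 0.37071989 -5.7204653  -8.90427199]
(np.float64(0.8427147035021765), np.float64(0.11153779090322455)) [-0.13 -0.05 -0.16 -0.03 -0.04 -0.08]
```

View pics/w10.png

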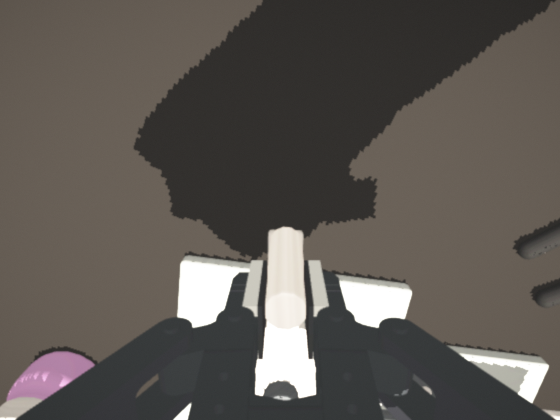

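View pics/s10.png

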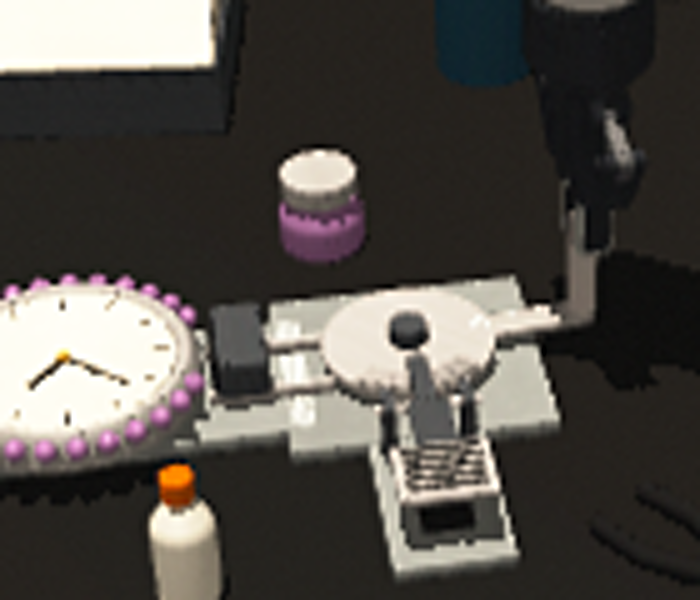

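View pics/t10.png

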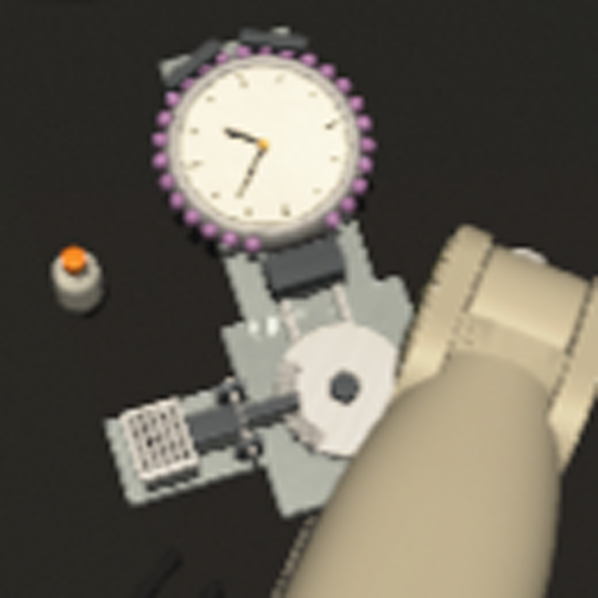

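All checks agree: the lever is at about 0.84 (0.834 relative to the gripped zero). The jaw is up against the rim (top crop (305,245)), the pedal is up, and the post is centred in the grip. Handing in.

```bash
python3 - <<'E'
from h import *
print(bot.close_job());s=bot.read_state();print(s["time_s"],lev(s["tool_pos"]),s["ft_force"],s["finger_gap"])
E
```

```text
the job is handed in; nothing more can be done
None
the job is handed in; nothing more can be done
```

The clamp is wound to its fourth click, and the gripper is still holding the post. I handed the job in at about 11.6 s of the 48 s allowed; it gives no verdict.

- **Pedal:** I pressed it with the closed fingertips until the force jumped to 27 N at the stop. The side view showed the post back at lever 0, and the pedal was up again after I lifted off.
- **Winding:** I gripped the post 23 mm below its top (finger gap about 15.6 mm) and wound it along its arc in short stages.
- **Last checks:** The gripper position puts the lever at about 0.84 rad (0.834 counted from where I gripped it), so between the fourth and fifth clicks. The jaw is against the rim, the pedal is up and the arm is at rest. The glue bottle and jar look unmoved and nothing came near the other items, but I took no final measurement of them.

**What disagreed:**
- The fingertips touched the pedal about 25 mm lower than the stated fingertip length and pad height imply, so I pressed by force instead.
- The measured radius drifted from 109.8 to 111.5 mm along the arc, with about 5.7 N of sideways load. This hardly affects the lever angle.
- I could not clearly pick out the single clicks in the force readings, so the click count rests on the measured angle and where the jaw sits.

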